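# Spot-check a bench warmer with a contact thermometer

## Robot

A 6-joint arm with a two-finger parallel gripper is mounted at the origin on the work surface. World frame = base frame: x ahead of the robot, y to its left, z up, the work surface at z = 0. Lengths are in m, angles in rad, forces in N, time in s.
With the tool pointing down it reaches from about 0.25 to 0.775 m from the base axis. Payload 4 kg.
Tool frame: the origin (TCP) lies between the finger pads; the fingertips stand 14 mm ahead of it and the grasp point (between the pads) lies 5 mm behind it (tip_reach is the distance from the TCP to the fingertips, in m); z points along the fingers, y is the line along which they close (so a half turn about z gives the same grasp; the last joint's range is limited). The gripper opens to 94 mm and grips with 3 to 60 N. Pads are 16 mm wide; open, the fingers measure 119 mm over their backs; the gripper's body (75 mm by 177 mm) begins 78 mm behind the grasp point.
Start: joints at [-1.362, 0.087, 1.371, -0, 1.684, -0.103], TCP at [0.169, -0.523, 0.22] pointing down, gripper open.
Joint ranges: [-3.1, 3.1], [-0.76, 2.03], [0.27, 2.55], [-1.08, 4.22], [0.17, 2.65], [-2.57, 2.57]. Speed limits (rad/s): [2.79, 2.79, 3.14, 3.14, 3.14, 3.14].

## Interface

Orientations are given as [roll, pitch, yaw] about the fixed x, y, z axes, in that order (R = Rz(yaw) Ry(pitch) Rx(roll)).
In Python, from bench import * gives the robot as it stands. The module is installed in compiled form; this text tells all that it offers.
- The arm moves only by the tool servo_tool, never from a script. Its argument "targets" is a list of rows, each a list of 4 numbers: the shift along the tool's x, y, z in cm, then the turn about the tool's z in degrees. A call has 1 to 8 rows; each row is the pose to reach, as a shift and turn from the pose commanded when the call began, along the tool's axes at that moment; what a row does not reach only later rows make up. A row lasts 1/8 s, in which the tool goes at most 62.5 mm and 10.7 degrees, less where a joint would pass 70% of its speed; a pose out of reach is approached as far as the arm can. A call with a gripper value outside its range is refused whole. "claw" is the closure in counts, from 0 (fully open) to 255 (shut), set as the call begins (left out, the last holds). The fingers move at their own pace and stop on an object; the grip force is fixed at half the most. Time passes only in rows, so rows that repeat a pose let the fingers close. It gives the time, the measured TCP pose, the force, the opening and the grip force at its end, in the units of the state.
- get_obs(): the state, without advancing time (a new reading comes with each control period).
- snapshot(name): name is "side" or "top" or "wrist"; returns the picture (480x640x3 uint8, blue, green, red); there is no depth.
- camera_model(name): a dict with "camera_matrix" (3x3 intrinsics, pixels), "k1" (the pictures are not rectified: a ray, as slopes to the right and down, at radius r is drawn at 1 + k1 r^2 times it, then the intrinsics apply), "camera_from_world" (4x4, takes a point from world to camera coordinates). Camera axes: x right, y up, looking along -z (the intrinsics and any distortion apply to the point x, -y, -z); pixel columns grow to the right and rows downward; lengths in m; the calibration is good to about 2 mm. A picture is of the moment at which its call begins: read the wrist's pose just before it. camera_model takes no time and is no camera call; for the wrist camera it gives the pose at the moment of the call.
- close_job(): hands the job in; it is judged then, once.
The state is a dict: "time": time; "joint_positions": joint angles; "qvel": joint speeds; "joint_torque": joint torques, N m; "tool_pos": TCP position; "ee_rot": TCP orientation; "wrist_force": force on the tool from outside, world axes, zero at the start; "wrist_torque": the same for the moment, N m; "width": finger opening in m; "finger_force": force on a finger pad.
Only numpy, scipy, OpenCV 4.12 (cv2) and the standard library are available. Lean on these libraries where they do the work, as an engineer would, in place of code of your own. Each camera call takes 0.05 s, during which the arm holds its last target. There are 200 camera calls.

## Task

Turn the orange knob on the white probe stand until the keeper bar has swung well clear of the probe's collar, then lift the blue-handled contact probe out of its stand. Hold its brass tip on the red dot of the sloping metal plate, with the probe square to the plate and pressed gently so that the sprung tip goes in about half of its travel. Finish while still holding the probe there, with the other bench items left alone.

Things in the scene. Friction and masses are not known exactly. Their poses are not given: they have to be found in the camera images.
- stand: White probe stand, 70 x 170 mm, 75 mm high, on a grey foot 90 x 190 x 8 mm; fixed to the bench. Origin: centre of its underside, z up. The probe sits in a plain 19 mm through hole, upright, at y = +42 mm; the keeper's pivot is at y = -43 mm.
- keeper (a joint): Angle (rad) of the keeper, a steel bar 16 mm wide, 6 mm thick, that pivots about the vertical on the stand (bar underside 84 mm above the bench). At 0 it points along the stand's +y and its end (67 mm from the pivot) overlaps the probe's collar and blocks it from lifting; the value grows to 1.6 as it is turned clockwise seen from above, towards the stand's +x. The bar no longer covers the collar above about 0.5. Light friction (0.06 N m), stays where left.
- keeper_grip (a point): Point on the keeper's pivot axis, 119 mm above the bench, near the middle of the orange grip to pinch: an upright bar 13 mm thick, 40 mm long, 30 mm high (from 102 to 132 mm above the bench) whose length runs along the keeper bar.
- probe: Contact thermometer probe, loose, 120 g plus 15 g tip (may vary). Origin: on its axis at the underside of its black collar (52 mm across, 6 mm thick), which rests on the stand's top. z runs along the probe from tip to handle. Blue square handle 22 x 22 mm (flat sides across its x and y) from z = +6 to +65 mm; steel shaft 14 mm thick down to z = -35 mm; below it the brass tip pin 8 mm thick with a round end at z = -60 mm.
- probe_tip (a point): The very end of the brass tip, 60 mm from the probe's origin along its -z when not pressed.
- plunger (a joint): How far (m) the sprung tip is pushed into the probe: 0 free, 0.012 fully in. Spring 400 N/m without preload: half way (6 mm) takes 2.4 N.
- plate: Brushed metal plate 120 x 130 mm on the sloping top of the white bench warmer (fixed; about 160 x 150 mm). Origin: centre of the red dot (20 mm across) on the plate's surface, about 88 mm above the bench; z is the plate's outward normal, leaning 20 degrees from vertical; x points up the slope, y level. The plate's centre lies at x = -18, y = -26 mm. Three blue dots are not to be used.
- vial: Bystander: small amber jar, red cap, 32 mm across, 60 mm high; origin under its centre.
- reagent: Bystander: white bottle, blue cap, 64 mm across, 140 mm high; origin under its centre.
- tipbox: Bystander: blue box of yellow pipette tips, 85 x 120 x 58 mm; origin under its centre.
- rack: Bystander: green tube rack 70 x 160 x 35 mm with two small tubes (57 mm high); origin under its centre.
Mind the look-alikes: they are no part of the job. What is shaped like the probe but pink is not meant.

How it is judged:
By the outcome, as a careful person would: the job done as asked, in the order asked, and still so for the second after the job is handed in, while the arm keeps its last pose, push and grip.
It also fails if it takes over 54 s, if anything falls off the work surface, if the arm or the gripper's body presses on something with over 40 N, if the wrist force passes 120 N, or if a joint passes its speed limit or range.

## Working session

There is one attempt and no reset: what is moved stays moved. The work goes in short steps, Python scripts to look and compute and a tool call to move; the robot and the scene stay as the last step left them, time stands still between calls to the robot, and variables do not carry over. Pictures are saved under pics/ and viewed, at most 10 in all, crops included, and the job is handed in when it is done.

Besides the shell and the picture viewer there is one more tool, called after "Call:" by a JSON object that holds its "api" and its "payload", one argument or row to a line. servo_tool: Moves the arm, as the interface text tells. Its arguments: {"type":"object","properties":{"targets":{"type":"array"},"claw":{"type":"number"}},"required":["targets"]}

```bash
mkdir -p pics; python3 - <<'E'
from bench import *
import cv2,numpy as np
for n in("side","top"):
    cv2.imwrite(f"pics/{n}0.png",snapshot(n)); m=camera_model(n); print(n,np.round(m["camera_matrix"],1).tolist(),m["k1"],np.round(m["camera_from_world"],3).tolist())
o=get_obs();print(o)
E
```

```text
side [[602.3, 0.0, 313.2], [0.0, 602.3, 245.8], [0.0, 0.0, 1.0]] -0.1581335259282699 [[-0.753, -0.658, -0.016, 0.466], [0.411, -0.49, 0.769, -0.341], [-0.513, 0.573, 0.639, -1.438], [0.0, 0.0, 0.0, 1.0]]
top [[610.5, 0.0, 318.1], [0.0, 610.5, 244.1], [0.0, 0.0, 1.0]] 0.06973039303074083 [[0.013, -1.0, 0.007, -0.02], [0.99, 0.014, 0.141, -0.63], [-0.141, 0.005, 0.99, -1.352], [0.0, 0.0, 0.0, 1.0]]
{'time': 0.1, 'joint_positions': array([-1.36215117e+00,  8.79173997e-02,  1.37207515e+00,  1.70282353e-06,
        1.68362573e+00, -1.03069666e-01]), 'qvel': array([-1.67261352e-03, -8.11018028e-04, -3.62685457e-03, -6.03154856e-04,
        8.36432342e-06, -6.28965469e-04]), 'joint_torque': array([ 2.71519311e-03, -3.41253054e+01, -3.03300726e+01,  7.20155588e-02,
        3.04091640e-02, -9.78704315e-05]), 'tool_pos': array([ 0.16859538, -0.52303368,  0.21841556]), 'ee_rot': array([-3.13957795e+00, -2.10094179e-04,  3.11714804e-01]), 'wrist_force': array([-0.88148626,  0.20312259,  0.1453721 ]), 'wrist_torque': array([0.04101801, 0.00121851, 0.06420279]), 'finger_force': 0.0, 'width': 0.09448746749345413}
```

View pics/top0.png

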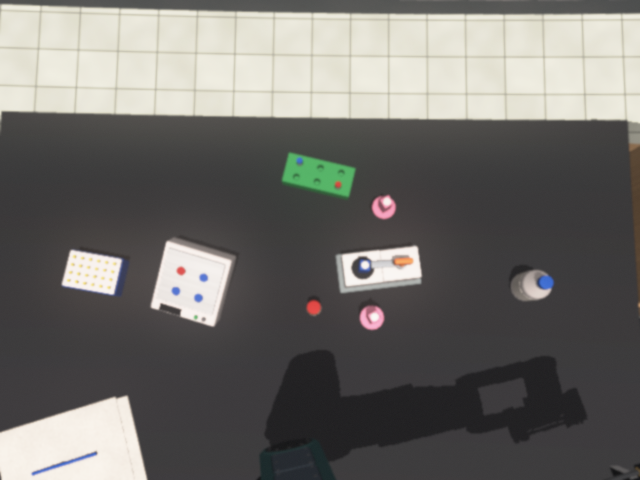

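View pics/side0.png

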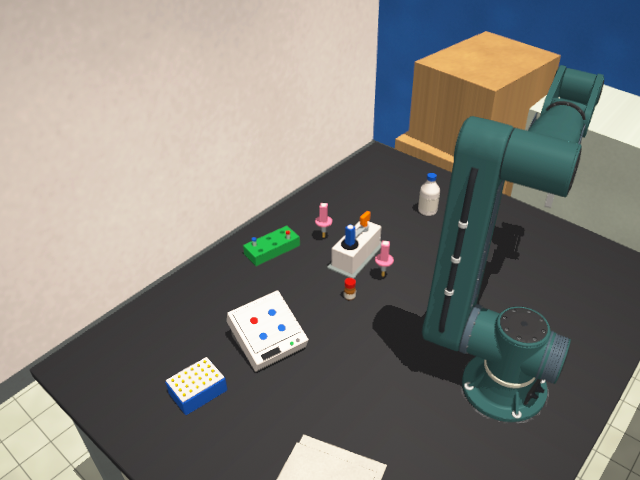

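Top view: stand at about (380,268) with knob (403,262) and probe (365,266). The red dot is at (181,271), and the pink look-alikes are at (384,207) and (372,317). The side view agrees. Next I'll compute positions from colour blobs.

```bash
cat > h.py <<'E'
import cv2,numpy as np
from bench import *
from scipy.spatial.transform import Rotation as Ro
def ray(m,px):
    K=np.array(m["camera_matrix"]);T=np.array(m["camera_from_world"])
    s=cv2.undistortPoints(np.array([[px]],float),K,np.array([m["k1"],0,0,0.]))[0,0]
    R=T[:3,:3];return -R.T@T[:3,3],R.T@np.array([s[0],-s[1],-1])
def onz(m,px,z):
    c,d=ray(m,px);return c+d*(z-c[2])/d[2]
def proj(m,P):
    T=np.array(m["camera_from_world"]);q=(T[:3,:3]@np.atleast_2d(P).T).T+T[:3,3];q=q*[1,-1,-1]
    return cv2.projectPoints(q,np.zeros(3),np.zeros(3),np.array(m["camera_matrix"]),np.array([m["k1"],0,0,0.]))[0][:,0]
def tri(a,b):
    A=[];B=[]
    for m,p in(a,b):
        c,d=ray(m,p);d/=np.linalg.norm(d);M=np.eye(3)-np.outer(d,d);A.append(M);B.append(M@c)
    return np.linalg.lstsq(np.vstack(A),np.hstack(B),rcond=None)[0]
def blobs(im,lo,hi,box=None,mn=15):
    h=cv2.cvtColor(im,cv2.COLOR_BGR2HSV);k=cv2.inRange(h,lo,hi)
    if box: 
        z=np.zeros_like(k);x0,y0,x1,y1=box;z[y0:y1,x0:x1]=k[y0:y1,x0:x1];k=z
    n,_,s,c=cv2.connectedComponentsWithStats(k)
    return [(np.round(c[i],1).tolist(),s[i].tolist()) for i in range(1,n) if s[i,4]>=mn]
def totool(d):  # world shift -> tool cm
    return np.round(100*Ro.from_euler('xyz',get_obs()["ee_rot"]).inv().apply(d),2)
E
python3 - <<'E'
from h import *
C={'orange':((8,150,120),(17,255,255)),'blue':((105,120,60),(125,255,255)),'red':((0,150,90),(6,255,255)),'pink':((150,40,100),(179,140,255))}
for n,box in(("top",(140,180,460,340)),("side",(220,190,420,370))):
    im=cv2.imread(f"pics/{n}0.png");
    for c in C: print(n,c,blobs(im,*C[c],box))
t,s=cv2.imread("pics/top0.png"),cv2.imread("pics/side0.png")
cv2.imwrite("pics/c.png",np.hstack([cv2.resize(t[190:340,310:440],(400,462)),cv2.resize(s[190:310,310:410],(385,462))]))
E
```

```text
top orange [([402.1, 260.9], [395, 259, 16, 6, 55])]
top blue [([203.3, 277.4], [201, 275, 6, 6, 27]), ([175.4, 290.6], [173, 288, 6, 6, 30]), ([197.9, 297.4], [195, 295, 7, 6, 31])]
top red [([337.6, 184.2], [336, 182, 4, 5, 16]), ([180.5, 270.4], [178, 268, 6, 6, 23]), ([313.1, 306.5], [307, 300, 13, 14, 144])]
top pink [([383.2, 207.5], [371, 194, 26, 26, 457]), ([371.2, 317.5], [359, 305, 26, 26, 470])]
side orange [([364.8, 218.4], [360, 211, 11, 16, 110]), ([350.4, 290.5], [345, 288, 11, 6, 42])]
side blue [([349.5, 236.2], [344, 226, 12, 21, 173]), ([253.3, 238.4], [251, 237, 5, 4, 17]), ([271.5, 312.0], [268, 309, 8, 7, 38]), ([281.1, 327.4], [278, 324, 7, 7, 38]), ([262.9, 335.7], [260, 333, 7, 7, 39])]
side red [([349.8, 282.7], [345, 278, 11, 11, 105]), ([253.4, 320.2], [250, 317, 8, 7, 41])]
side pink [([323.3, 216.9], [315, 202, 18, 26, 277]), ([384.2, 255.9], [375, 240, 19, 27, 318])]
```

View pics/c.png

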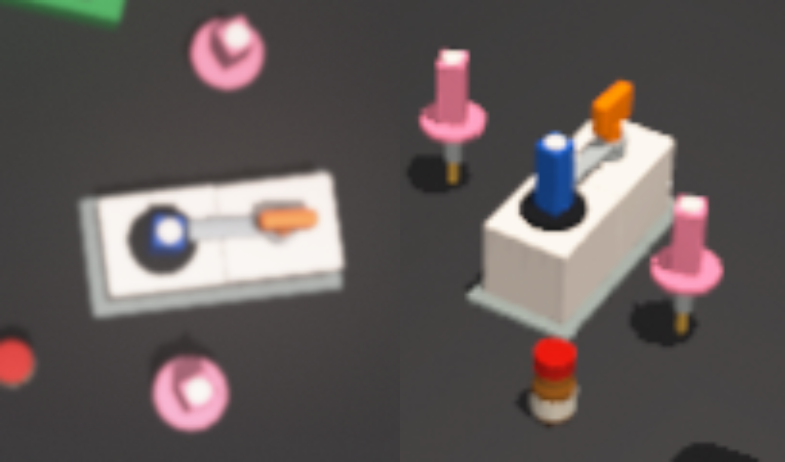

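The crop shows the white handle cap at top-image (365.2,265.4), the collar at (362.3,268), and the keeper bar running from the knob to the collar.

```bash
python3 - <<'E'
from h import *
t,s=camera_model("top"),camera_model("side")
kn=onz(t,(402.1,260.9),.128);ht=onz(t,(365.2,265.4),.14);co=onz(t,(362.3,268),.081)
print('knob',kn,'tri',tri((t,(402.1,260.9)),(s,(364.8,218.4))),'handle',ht,'collar',co)
p=(ht+co)/2;d=p-kn;print('dist',np.linalg.norm(d[:2]),'stand yaw',np.arctan2(d[1],d[0])-np.pi/2)
r=tri((t,(180.5,270.4)),(s,(253.4,320.2)));print('red',r,onz(t,(180.5,270.4),.088))
b=[tri((t,a),(s,c)) for a,c in(((203.3,277.4),(271.5,312.)),((175.4,290.6),(262.9,335.7)),((197.9,297.4),(281.1,327.4)))]
P=np.array([r]+b);print(np.round(P,4));n=np.linalg.svd(P-P.mean(0))[2][2];n*=np.sign(n[2]);print('n',n,np.degrees(np.arccos(n[2])),'upslope az',np.degrees(np.arctan2(-n[1],-n[0])))
# warmer side edge in top image
for q in((383,207),(371,317)):print(onz(t,q,.08))
print(totool(np.array([kn[0],kn[1],.2])-get_obs()["tool_pos"]), get_obs()["ee_rot"])
E
```

```text
knob [ 0.58477293 -0.19114082  0.128     ] tri [ 0.58513634 -0.19437011  0.11255668] handle [ 0.57268771 -0.11117362  0.14      ] collar [ 0.57318721 -0.10966967  0.081     ]
dist 0.08158224920964255 stand yaw 0.14558781723284575
red [0.5621487  0.29040197 0.08532961] [0.56200154 0.28990453 0.088     ]
[[0.5621 0.2904 0.0853]
 [0.5474 0.2401 0.0852]
 [0.5185 0.3027 0.0696]
 [0.5039 0.2527 0.0689]]
n [-0.32144825  0.08536497  0.94307149] 19.42605793997098 upslope az -14.872398453184681
[ 0.71177746 -0.15593652  0.08      ]
[ 0.46574011 -0.12898353  0.08      ]
[ 49.79 -18.82   1.89] [-3.13957795e+00 -2.10094179e-04  3.11714804e-01]
```

Call:
{"api": "servo_tool", "payload": {
  "targets": [
    [5,-1.9,0,-9],
    [10,-3.8,-0.5,-18],
    [15,-5.7,-1,-27],
    [20,-7.5,-1.5,-36],
    [25,-9.4,-1.5,-45],
    [30,-11.3,-1.5,-54],
    [35,-13.1,-1.5,-63],
    [40,-15,-1.5,-72]
  ],
  "claw": 60
}}

```text
time: 1.1
tool_pos: [0.5044, -0.2567, 0.2339]
ee_rot: [-3.141, -0.0, 1.574]
wrist_force: [-0.2, -0.3, 0.4]
width: 0.0719
finger_force: 0.0
```

```bash
python3 - <<'E'
from h import *
o=get_obs();print(o["time"],o["tool_pos"],o["ee_rot"],o["width"],o["joint_positions"])
print(totool(np.array([.585,-.192,.235])-o["tool_pos"]), np.degrees(1.57+.135-o["ee_rot"][2]))
E
```

```text
1.1 [ 0.50444406 -0.25667688  0.2339252 ] [-3.14087424e+00 -1.60454872e-04  1.57359122e+00] 0.07191839605011442 [-5.70704012e-01  1.21249186e-01  1.30517089e+00 -2.57715202e-04
  1.71586310e+00 -5.73536129e-01]
[ 6.45  8.07 -0.11] 7.529168560013679
```

Call:
{"api": "servo_tool", "payload": {
  "targets": [
    [3.2,4,0,-4],
    [6.4,8,0,-7.5],
    [6.4,8,0,-7.5],
    [6.4,8,0,-7.5]
  ]
}}

```text
time: 1.6
tool_pos: [0.5831, -0.1943, 0.2338]
ee_rot: [-3.14, -0.0, 1.699]
wrist_force: [-0.2, -0.1, -0.8]
width: 0.0719
finger_force: 0.0
```

```bash
python3 - <<'E'
from h import *
m=camera_model("wrist");cv2.imwrite("pics/w1.png",snapshot("wrist"));o=get_obs();print(o["time"],o["tool_pos"],o["ee_rot"],np.round(m["camera_from_world"],3).tolist())
print(proj(m,[[.585,-.192,.132],[.573,-.11,.14]]))
E
```

```text
1.65 [ 0.58281852 -0.19486712  0.23412903] [-3.14045098e+00  1.03654696e-04  1.69814938e+00] [[0.992, 0.129, -0.002, -0.553], [-0.125, 0.96, -0.249, 0.289], [-0.03, 0.247, 0.969, -0.339], [0.0, 0.0, 0.0, 1.0]]
[[321.05542904 249.88815158]
 [319.26272195 128.20377228]]
```

View pics/w1.png

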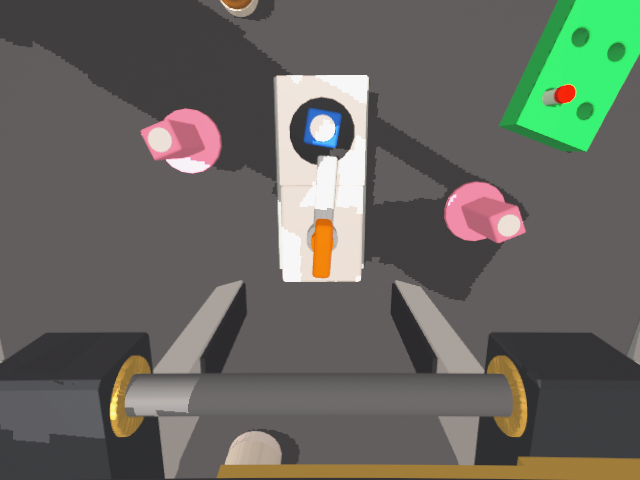

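Wrist view: handle cap (322,128), collar (322,131), keeper bar from (327,157) to (324,215), knob (322,248). Pink probes sit on both sides, clear of the fingers.

```bash
python3 - <<'E'
from h import *
m=camera_model("wrist");im=cv2.imread("pics/w1.png")
T=np.array(m["camera_from_world"]);print('cam',-T[:3,:3].T@T[:3,3])
b=blobs(im,(5,150,120),(18,255,255),(290,200,350,290));print(b)
h=cv2.cvtColor(im,cv2.COLOR_BGR2HSV);k=cv2.inRange(h,(5,150,100),(18,255,255));k[:200]=0;k[290:]=0
ys,xs=np.nonzero(k);print(cv2.minAreaRect(np.c_[xs,ys].astype(np.float32)))
for n,p,z in(('cap',(322,128),.14),('collar',(322,131),.081),('barend',(327,157),.09),('bar',(324.5,205),.09),('topL',(276,77),.075),('topR',(368,77),.075),('botL',(282,281),.075),('botR',(361,281),.075)):print(n,onz(m,p,z))
E
```

```text
cam [ 0.5741624  -0.12279151  0.39965322]
[([321.9, 247.6], [311, 219, 23, 59, 1058])]
((322.0, 248.0), (58.0, 22.0), 90.0)
cap [ 0.57459577 -0.11014485  0.14      ]
collar [ 0.5749883  -0.10950924  0.081     ]
barend [ 0.58136179 -0.12860424  0.09      ]
bar [ 0.584384  -0.1661263  0.09     ]
topL [ 0.53433416 -0.07417533  0.075     ]
topR [ 0.60523991 -0.06506783  0.075     ]
botL [ 0.55635542 -0.24028952  0.075     ]
botR [ 0.62596875 -0.23128736  0.075     ]
```

Call:
{"api": "servo_tool", "payload": {
  "targets": [
    [-0.1,0.3,3,3],
    [-0.1,0.3,6,3],
    [-0.1,0.3,9,3],
    [-0.1,0.3,11.8,3],
    [-0.1,0.3,11.8,3],
    [-0.1,0.3,11.8,3]
  ]
}}

```text
time: 2.4
tool_pos: [0.5867, -0.1959, 0.1181]
ee_rot: [3.14, 0.001, 1.645]
wrist_force: [0.0, -0.1, -0.7]
width: 0.0717
finger_force: 0.0
```

Call:
{"api": "servo_tool", "payload": {
  "targets": [
    [0,0,0,0],
    [0,0,0,0],
    [0,0,0,0],
    [0,0,0,0],
    [0,0,0,0],
    [0,0,0,0]
  ],
  "claw": 255
}}

```text
time: 3.15
tool_pos: [0.5858, -0.1948, 0.1163]
ee_rot: [-3.139, -0.0, 1.647]
wrist_force: [-0.3, -1.0, 1.1]
width: 0.016
finger_force: 30.0
```

Call:
{"api": "servo_tool", "payload": {
  "targets": [
    [0,0,0,7],
    [0,0,0,15],
    [0,0,0,23],
    [0,0,0,31],
    [0,0,0,39],
    [0,0,0,47],
    [0,0,0,55],
    [0,0,0,60]
  ]
}}

```text
time: 4.15
tool_pos: [0.5854, -0.1946, 0.1164]
ee_rot: [-3.139, 0.002, 0.597]
wrist_force: [-3.9, 0.9, 1.7]
width: 0.0156
finger_force: 30.0
```

Call:
{"api": "servo_tool", "payload": {
  "targets": [
    [0,0,0,5],
    [0,0,0,5],
    [0,0,0,5]
  ]
}}

```text
time: 4.53
tool_pos: [0.5854, -0.1946, 0.1163]
ee_rot: [-3.14, 0.002, 0.514]
wrist_force: [-5.4, 0.8, 2.1]
width: 0.0156
finger_force: 30.0
```

Call:
{"api": "servo_tool", "payload": {
  "targets": [
    [0,0,0,0],
    [0,0,0,0],
    [0,0,-3,0],
    [0,0,-6,0],
    [0,0,-10,0],
    [0,0,-13,0],
    [0,0,-13,0]
  ],
  "claw": 120
}}

```text
time: 5.4
tool_pos: [0.5885, -0.1954, 0.2501]
ee_rot: [3.135, -0.005, 0.513]
wrist_force: [-0.0, 0.5, -0.3]
width: 0.0499
finger_force: 0.0
```

```bash
python3 - <<'E'
from h import *
m=camera_model("wrist");cv2.imwrite("pics/w2.png",snapshot("wrist"));o=get_obs();print(o["time"],o["tool_pos"],o["ee_rot"],o["width"],o["joint_positions"])
print(proj(m,[[.575,-.111,.14]]))
E
```

```text
5.45 [ 0.58750317 -0.19507931  0.2473901 ] [ 3.13891935e+00 -2.09687250e-03  5.12891609e-01] 0.05003164185358186 [-4.12188553e-01  2.37154044e-01  1.14464935e+00  6.71407022e-05
  1.75639234e+00  6.45731469e-01]
[[206.00353788 210.47288415]]
```

View pics/w2.png

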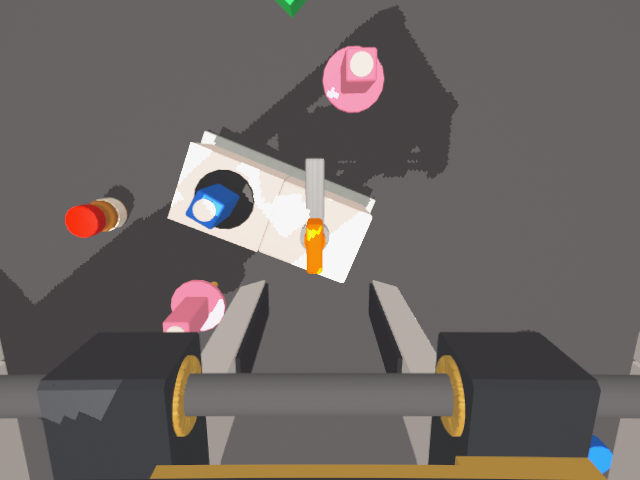

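Keeper is now about 65° clear: in the image it points straight up from the knob at (315,240), while the probe is at (205,210). Next, measure the handle's yaw.

```bash
python3 - <<'E'
from h import *
m=camera_model("wrist")
a=cv2.imread("pics/w1.png")[95:165,285:360];b=cv2.imread("pics/w2.png")[160:240,170:260]
cv2.imwrite("pics/c2.png",np.hstack([cv2.resize(a,(400,373)),cv2.resize(b,(400,373))]))
E
```

```text
(no output)
```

View pics/c2.png

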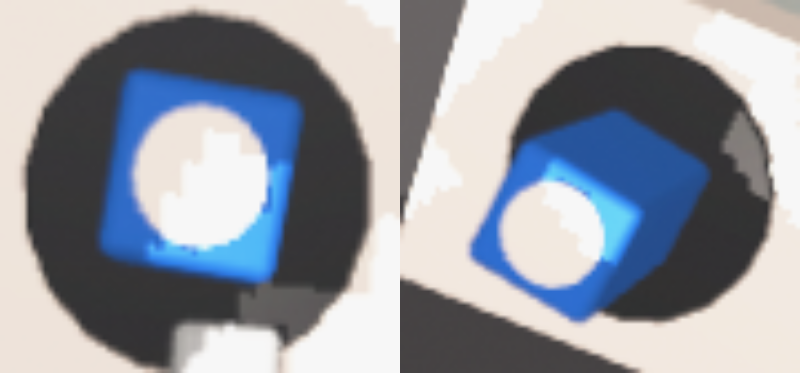

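Call:
{"api": "servo_tool", "payload": {
  "targets": [
    [1,-2.7,0,8],
    [2,-5.3,0,16],
    [3.1,-8,0,24],
    [3.1,-8,0,31],
    [3.1,-8,0,31],
    [3.1,-8,0,31]
  ]
}}

```text
time: 6.2
tool_pos: [0.5741, -0.11, 0.2449]
ee_rot: [-3.141, 0.002, -0.027]
wrist_force: [0.3, 0.4, -0.6]
width: 0.0497
finger_force: 0.0
```

```bash
python3 - <<'E'
from h import *
o=get_obs();print(o["tool_pos"],o["ee_rot"],totool(np.array([.575,-.1106,.112])-o["tool_pos"]))
m=camera_model("wrist");im=snapshot("wrist");p=proj(m,[.575,-.111,.14])[0];print(p)
print(blobs(im,(105,120,60),(125,255,255),mn=200))
E
```

```text
[ 0.57410074 -0.11001346  0.24490822] [-3.14111814e+00  2.24132829e-03 -2.70850069e-02] [ 0.12  0.06 13.29]
[320.38911784 249.69757027]
[([320.3, 234.5], [303, 221, 32, 43, 585])]
```

Call:
{"api": "servo_tool", "payload": {
  "targets": [
    [0.1,0.1,3,0],
    [0.1,0.1,6,0],
    [0.1,0.1,9,0],
    [0.1,0.1,12,0],
    [0.1,0.1,13.3,0],
    [0.1,0.1,13.3,0],
    [0.1,0.1,13.3,0]
  ]
}}

```text
time: 7.12
tool_pos: [0.5764, -0.1113, 0.1151]
ee_rot: [3.141, -0.003, -0.028]
wrist_force: [-0.5, 0.3, 0.2]
width: 0.0497
finger_force: 0.0
```

Call:
{"api": "servo_tool", "payload": {
  "targets": [
    [0,0,0,0],
    [0,0,0,0],
    [0,0,0,0],
    [0,0,0,0],
    [0,0,0,0]
  ],
  "claw": 255
}}

```text
time: 7.75
tool_pos: [0.5756, -0.1109, 0.1139]
ee_rot: [3.142, -0.001, -0.028]
wrist_force: [0.3, 0.1, 2.5]
width: 0.0217
finger_force: 30.0
```

Call:
{"api": "servo_tool", "payload": {
  "targets": [
    [0,0,-1,0],
    [0,0,-2,0],
    [0,0,-3,0],
    [0,0,-4,0],
    [0,0,-4,0],
    [0,0,-4,0]
  ]
}}

```text
time: 8.5
tool_pos: [0.5753, -0.1109, 0.1533]
ee_rot: [3.142, 0.0, -0.029]
wrist_force: [0.7, -0.2, -1.9]
width: 0.022
finger_force: 30.0
```

Call:
{"api": "servo_tool", "payload": {
  "targets": [
    [-0.5,0,0,0],
    [-1,0,0,0],
    [-1.5,0,0,0],
    [-1.5,0,0,0]
  ]
}}

```text
time: 9.0
tool_pos: [0.5614, -0.1103, 0.1538]
ee_rot: [-3.141, -0.004, -0.028]
wrist_force: [4.0, 0.0, -3.0]
width: 0.0217
finger_force: 30.0
```

Call:
{"api": "servo_tool", "payload": {
  "targets": [
    [-0.4,0,0,0],
    [-0.8,0,0,0],
    [-1.2,0,0,0],
    [-1.6,0,0,0],
    [-1.9,0,0,0],
    [-2.1,0,0,0],
    [-2.1,0,0,0]
  ]
}}

```text
time: 9.88
tool_pos: [0.5405, -0.1097, 0.1541]
ee_rot: [-3.141, -0.003, -0.028]
wrist_force: [5.0, 0.4, -1.3]
width: 0.0218
finger_force: 30.0
```

Call:
{"api": "servo_tool", "payload": {
  "targets": [
    [0,0,-1,0],
    [0,0,-3,0],
    [0,0,-6,0],
    [0,0,-9,0],
    [0,0,-9,0],
    [0,0,-9,0]
  ]
}}

```text
time: 10.62
tool_pos: [0.5384, -0.1098, 0.2421]
ee_rot: [-3.141, 0.003, -0.029]
wrist_force: [0.7, -0.5, -1.8]
width: 0.0218
finger_force: 30.0
```

```bash
python3 - <<'E'
from h import *
m=camera_model("wrist");w=snapshot("wrist");o=get_obs();s=snapshot("side");sm=camera_model("side")
print(o["time"],o["tool_pos"],o["ee_rot"],o["wrist_force"])
R=Ro.from_euler('xyz',o["ee_rot"]);g=o["tool_pos"]+R.apply([0,0,-.005])
for th in(16,20,24):
    a=np.radians(th);ax=R.apply([-np.sin(a),0,-np.cos(a)]) # probe z up
    ps=[g-.104*ax,g-.044*ax,g+.021*ax];print(th,proj(m,ps).round(1).tolist(),proj(sm,ps).round(1).tolist())
p=proj(sm,g)[0].astype(int);c=s[p[1]-75:p[1]+75,p[0]-65:p[0]+65];print(p-[65,75])
cv2.imwrite("pics/a1.png",np.hstack([cv2.resize(w,(400,300))[:, :],cv2.resize(c,(260,300))]));cv2.imwrite("pics/w3.png",w)
cv2.imwrite("pics/a2.png",np.hstack([w[100:340,180:460],cv2.resize(c,(416,480))[120:360]]))
cv2.imwrite("pics/a2.png",np.hstack([cv2.resize(w[60:400,190:450],(390,510)),cv2.resize(c,(400,510))]))
E
```

```text
10.675 [ 0.53822222 -0.10973971  0.24143322] [-3.14089645  0.00436733 -0.0287779 ] [ 0.36871935 -0.85364341 -2.18484169]
16 [[318.9, 214.5], [319.1, 261.6], [319.4, 348.1]] [[351.9, 225.1], [356.9, 210.9], [362.7, 194.7]]
20 [[318.9, 204.9], [319.1, 257.0], [319.4, 350.7]] [[350.0, 223.5], [356.1, 210.2], [363.1, 195.0]]
24 [[318.9, 195.4], [319.1, 252.5], [319.4, 353.0]] [[348.2, 221.8], [355.3, 209.5], [363.5, 195.4]]
[295 125]
```

View pics/a2.png

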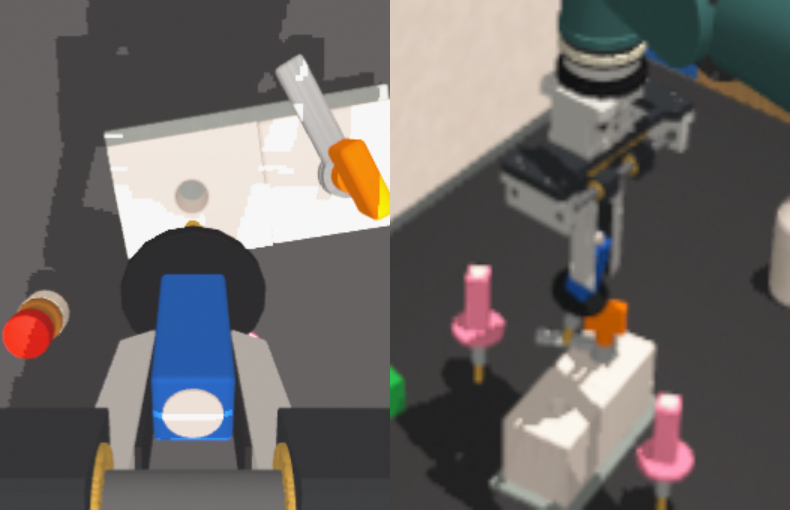

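The probe hangs tilted in the grip, with the tip at full-image (318,207), the collar near (319,248) and the cap near (319,335). I'll extract the edges numerically and fit tilt and slip.

```bash
python3 - <<'E'
from h import *
w=cv2.imread("pics/w3.png");h=cv2.cvtColor(w,cv2.COLOR_BGR2HSV)
for c in(298,318):
    prev=None
    for r in range(195,362):
        v=w[r,c].astype(int)
        if prev is not None and abs(v-prev).max()>22: print(c,r,prev.tolist(),v.tolist())
        prev=v
for r in(243,250,256,330,345):
    d=w[r].astype(int);e=np.nonzero(abs(np.diff(d,axis=0)).max(1)>40)[0];print(r,e[(e>255)&(e<385)])
E
```

```text
298 215 [247, 247, 247] [42, 40, 41]
298 244 [68, 51, 44] [121, 71, 43]
298 245 [121, 71, 43] [160, 86, 38]
298 331 [193, 107, 55] [192, 121, 92]
298 332 [192, 121, 92] [196, 138, 127]
298 335 [200, 144, 136] [244, 195, 159]
298 336 [244, 195, 159] [247, 236, 231]
298 339 [247, 233, 227] [230, 193, 187]
298 340 [230, 193, 187] [200, 128, 96]
298 341 [200, 128, 96] [194, 105, 46]
298 353 [177, 95, 39] [137, 102, 85]
298 354 [137, 102, 85] [102, 98, 101]
318 202 [173, 185, 203] [206, 217, 230]
318 207 [224, 244, 247] [64, 150, 199]
318 210 [64, 147, 194] [53, 89, 112]
318 211 [53, 89, 112] [43, 41, 43]
318 242 [47, 44, 44] [76, 53, 43]
318 243 [76, 53, 43] [169, 91, 40]
318 319 [197, 104, 47] [190, 176, 178]
318 320 [190, 176, 178] [189, 200, 217]
318 321 [189, 200, 217] [215, 224, 236]
318 336 [215, 224, 236] [247, 247, 247]
318 340 [247, 247, 247] [224, 232, 242]
318 351 [215, 224, 236] [214, 203, 210]
318 352 [214, 203, 210] [246, 162, 91]
318 353 [246, 162, 91] [170, 113, 87]
318 354 [170, 113, 87] [104, 99, 102]
243 [298 299 338]
250 [296 339 340]
256 [295 296 340 366]
330 [283 284 290 291 298 299 337 338 345 352 383]
345 [262 263 281 291 292 300 301 302 334 335 344 345 355 373 374]
```

```bash
cat > fit.py <<'E'
from h import *
from scipy.optimize import least_squares
def fit(m,o,junc,back,tip,colE,guess=(20,.044)):
    R=Ro.from_euler('xyz',o["ee_rot"]);g=o["tool_pos"]+R.apply([0,0,-.005])
    def rows(x):
        a=np.radians(x[0]);z=R.apply([-np.sin(a),0,-np.cos(a)]);u=R.apply([np.cos(a),0,-np.sin(a)])
        P=lambda uu,zz:g+u*(uu+0)+z*(zz-x[1])
        r=proj(m,[P(.011,.006),P(-.011,.065),P(0,-.06),P(.026,0),P(.026,.006)])[:,1]
        return r
    f=lambda x:(lambda r:np.array([r[0]-junc,r[1]-back,r[2]-tip,min(r[3:])-colE]))(rows(x))
    s=least_squares(f,guess,x_scale=[1,.01]);return s.x,f(s.x)
E
python3 - <<'E'
from fit import *
m=camera_model("wrist");o=get_obs();print(o["tool_pos"])
print(fit(m,o,242.5,353.5,206.5,211))
import numpy as np
# no-tip / free-offset variant
E
```

```text
[ 0.53828935 -0.10968797  0.24127842]
(array([17.01138954,  0.05193034]), array([-1.11436786,  0.36330544,  0.39109631,  0.21447419]))
```

```bash
python3 - <<'E'
from fit import *
m=camera_model("wrist");o=get_obs();print(o["tool_pos"],o["ee_rot"],onz(m,(318,190),.075))
R=Ro.from_euler('xyz',o["ee_rot"]);a=np.radians(17);print('tip',o["tool_pos"]+R.apply([0,0,-.005])-.112*R.apply([-np.sin(a),0,-np.cos(a)]))
E
```

```text
[ 0.53828935 -0.10968797  0.24127842] [-3.14074375  0.00446305 -0.02868505] [ 0.57533232 -0.10983396  0.075     ]
tip [ 0.57056815 -0.11052743  0.13902719]
```

Call:
{"api": "servo_tool", "payload": {
  "targets": [
    [0.5,0,0,0],
    [0.5,0,2,0],
    [0.5,0,4,0],
    [0.5,0,6,0],
    [0.5,0,8,0],
    [0.5,0,8.8,0],
    [0.5,0,8.8,0]
  ]
}}

```text
time: 11.6
tool_pos: [0.5441, -0.1099, 0.1547]
ee_rot: [-3.141, 0.002, -0.029]
wrist_force: [0.9, 0.2, -1.1]
width: 0.022
finger_force: 30.0
```

Call:
{"api": "servo_tool", "payload": {
  "targets": [
    [-0.3,0,0,0],
    [-0.6,0,0,0],
    [-0.9,0,0.1,0],
    [-1.1,0,0.2,0],
    [-1.15,0,0.2,0],
    [-1.15,0,0.2,0]
  ]
}}

```text
time: 12.35
tool_pos: [0.5334, -0.1098, 0.154]
ee_rot: [3.141, -0.001, -0.029]
wrist_force: [3.3, 0.1, 0.4]
width: 0.0222
finger_force: 30.0
```

Call:
{"api": "servo_tool", "payload": {
  "targets": [
    [0,0,-1,0],
    [0,0,-3,0],
    [0,0,-6,0],
    [0,0,-9,0],
    [0,0,-9,0],
    [0,0,-9,0]
  ]
}}

```text
time: 13.1
tool_pos: [0.5316, -0.1096, 0.2416]
ee_rot: [-3.141, 0.005, -0.029]
wrist_force: [-0.2, 0.0, -1.5]
width: 0.0216
finger_force: 30.0
```

```bash
cat > meas.py <<'E'
from fit import *
m=camera_model("wrist");w=snapshot("wrist");o=get_obs()
print(o["time"],o["tool_pos"],o["ee_rot"],o["wrist_force"])
for c in(318,):
    prev=None
    for r in range(185,375):
        v=w[r,c].astype(int)
        if prev is not None and abs(v-prev).max()>22: print(c,r,prev.tolist(),v.tolist())
        prev=v
cv2.imwrite("pics/w4.png",w)
E
python3 meas.py
```

```text
13.15 [ 0.53155117 -0.10948845  0.24114598] [-3.14066287  0.00517687 -0.0287107 ] [-0.10197584  0.28565052 -0.78787314]
318 194 [174, 186, 203] [200, 214, 228]
318 195 [200, 214, 228] [136, 182, 216]
318 196 [136, 182, 216] [63, 154, 204]
318 203 [63, 152, 201] [60, 122, 158]
318 204 [60, 122, 158] [42, 43, 42]
318 236 [51, 46, 45] [100, 62, 41]
318 237 [100, 62, 41] [172, 93, 41]
318 319 [192, 103, 43] [194, 155, 137]
318 320 [194, 155, 137] [192, 205, 221]
318 334 [213, 223, 235] [247, 247, 247]
318 338 [247, 247, 247] [221, 231, 241]
318 350 [213, 223, 235] [244, 184, 136]
318 351 [244, 184, 136] [188, 121, 81]
318 352 [188, 121, 81] [109, 99, 99]
```

```bash
python3 - <<'E'
from fit import *
m=camera_model("wrist");o=get_obs()
x,e=fit(m,o,236.5,352,195.5,204);print(x,e)
R=Ro.from_euler('xyz',o["ee_rot"]);a=np.radians(x[0]);z=R.apply([-np.sin(a),0,-np.cos(a)]);print('tilt',np.degrees(np.arccos(z[2])),np.degrees(np.arctan2(-z[1],-z[0])))
L=x[1]+.06;tt=np.array([L*np.sin(a),0,-.005+L*np.cos(a)]);print('tip in tool',tt)
yaw=np.radians(-15.8);n=np.array([-np.sin(.349)*np.cos(yaw),-np.sin(.349)*np.sin(yaw),np.cos(.349)])
red=np.array([.562,.290,.0865]);Rt=Ro.from_euler('xyz',[np.pi,0.003,yaw])
for d in(.05,.0):
    t=red+d*n-Rt.apply(tt);print(d,t,totool(t-o["tool_pos"]))
E
```

```text
[21.27010284  0.05303083] [-0.87872634 -0.1085836  -0.2156376   1.33870081]
tilt 20.97355431784512 -1.5063071432324326
tip in tool [0.04100363 0.         0.10033125]
0.05 [0.50638345 0.3057379  0.23393956] [ -3.7  -41.43   0.78]
0.0 [0.52283537 0.30108247 0.18695381] [ -2.02 -41.01   5.47]
```

Call:
{"api": "servo_tool", "payload": {
  "targets": [
    [0,-2.5,-0.5,2],
    [0,-7.5,-1,4],
    [0,-13,-1,6],
    [-1,-19,-1,8],
    [-2,-25,-1,10],
    [-3,-30.5,-0.5,12],
    [-3.5,-36,0,14],
    [-3.7,-39,0.5,14]
  ]
}}

```text
time: 14.15
tool_pos: [0.5052, 0.2833, 0.2358]
ee_rot: [3.139, 0.004, -0.27]
wrist_force: [0.9, -0.5, -1.9]
width: 0.0218
finger_force: 30.0
```

Call:
{"api": "servo_tool", "payload": {
  "targets": [
    [-0.5,-1.3,0,0],
    [-0.6,-2.3,0,0],
    [-0.6,-2.3,0,0],
    [-0.6,-2.3,0,0]
  ]
}}

```text
time: 14.65
tool_pos: [0.5079, 0.3039, 0.2387]
ee_rot: [3.141, -0.001, -0.274]
wrist_force: [-0.4, 0.4, -1.4]
width: 0.0218
finger_force: 30.0
```

```bash
python3 meas.py; python3 - <<'E'
from h import *
w=cv2.imread("pics/w4.png");m=camera_model("wrist");o=get_obs()
R=Ro.from_euler('xyz',o["ee_rot"]);print('tip',o["tool_pos"]+R.apply([.041,0,.1003]))
print('red',blobs(w,(0,150,90),(6,255,255),mn=40),proj(m,[.562,.290,.0865]))
print('blue',blobs(w,(100,120,60),(125,255,255),mn=40))
E
```

```text
14.7 [0.50790492 0.30392273 0.23876966] [ 3.14147838e+00 -4.83596111e-04 -2.74438605e-01] [-0.02481475 -0.03249799 -1.12070842]
318 195 [122, 130, 139] [82, 112, 132]
318 196 [82, 112, 132] [40, 98, 130]
318 203 [39, 97, 129] [38, 78, 100]
318 204 [38, 78, 100] [26, 26, 26]
318 236 [31, 29, 28] [63, 38, 24]
318 237 [63, 38, 24] [110, 58, 24]
318 319 [123, 65, 26] [124, 99, 87]
318 320 [124, 99, 87] [123, 131, 144]
318 350 [136, 146, 162] [123, 93, 81]
318 351 [123, 93, 81] [85, 60, 47]
tip [0.54741418 0.29278728 0.1384895 ]
red [([316.2, 168.9], [305, 158, 24, 23, 434])] [[317.44405711 169.206488  ]]
blue [([381.1, 169.3], [369, 158, 25, 23, 441]), ([159.3, 209.5], [32, 174, 161, 92, 2250]), ([375.5, 221.1], [365, 212, 22, 19, 342]), ([318.2, 287.6], [290, 236, 57, 116, 4873])]
```

View pics/w4.png

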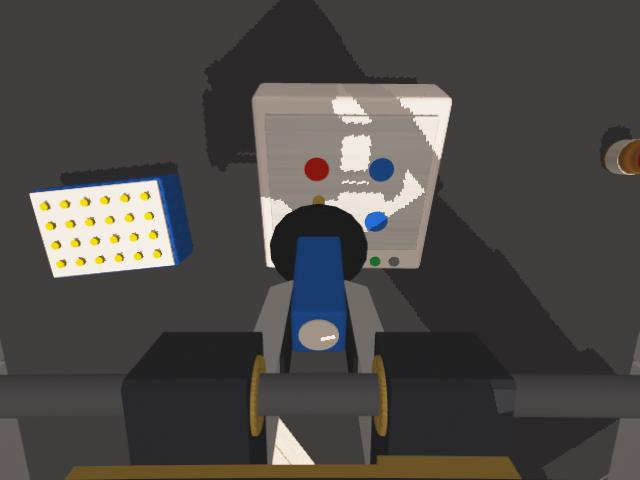

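The view shows the red dot at (316,169), the tip at (318,197), and the plate square to the tool, with the tilt unchanged. Next, compute the approach.

```bash
python3 - <<'E'
from fit import *
m=camera_model("wrist");o=get_obs();x,e=fit(m,o,236.5,351,195.5,204);print(x,e,o["ee_rot"])
P=[onz(m,p,z) for p,z in(((316.2,168.9),.0865),((381.1,169.3),.0865))];print(P,np.degrees(np.arctan2(*(P[0]-P[1])[:2])))
red=P[0];R=Ro.from_euler('xyz',o["ee_rot"]);a=np.radians(x[0]);L=x[1]+.06
tt=np.array([L*np.sin(a),0,-.005+L*np.cos(a)]);print('tip',o["tool_pos"]+R.apply(tt))
y=np.radians(-15.8);s=np.sin(np.radians(20));n=np.array([-s*np.cos(y),-s*np.sin(y),np.cos(np.radians(20))])
for d in(.015,.004,0,-.006):print(d,totool(red+d*n-R.apply(tt)-o["tool_pos"]))
E
```

```text
[21.03857043  0.05331545] [-1.16080559  0.09866507  0.00888203  1.08906903] [ 3.14147838e+00 -4.83596111e-04 -2.74438605e-01]
[array([0.562505  , 0.29090175, 0.0865    ]), array([0.54799801, 0.24054195, 0.0865    ])] 16.06993760430479
tip [0.54710619 0.29287394 0.13802762]
0.015 [ 1.02 -0.23  3.74]
0.004 [ 1.4  -0.23  4.78]
0 [ 1.53 -0.23  5.15]
-0.006 [ 1.74 -0.23  5.72]
```

Call:
{"api": "servo_tool", "payload": {
  "targets": [
    [0.4,-0.2,1.2,0],
    [0.8,-0.2,2.4,0],
    [1.1,-0.2,3.6,0],
    [1.3,-0.2,4.5,0],
    [1.3,-0.2,4.5,0],
    [1.3,-0.2,4.5,0],
    [1.3,-0.2,4.5,0]
  ]
}}

```text
time: 15.58
tool_pos: [0.5208, 0.3036, 0.1943]
ee_rot: [-3.141, -0.001, -0.273]
wrist_force: [-0.0, -0.7, -1.1]
width: 0.0217
finger_force: 30.0
```

```bash
python3 meas.py; python3 - <<'E'
from h import *
w=cv2.imread("pics/w4.png");o=get_obs();print('red',blobs(w,(0,150,60),(6,255,255),mn=20))
m=camera_model("wrist");print(onz(m,(317.5,196),.0865+.005))
cv2.imwrite("pics/c4.png",cv2.resize(w[130:260,240:400],(800,600)))
E
```

```text
15.625 [0.52077719 0.30356992 0.19420587] [-3.14079403e+00 -1.05176709e-03 -2.72709320e-01] [ 0.15912938  0.0828464  -0.7810312 ]
318 195 [17, 26, 131] [29, 61, 124]
318 196 [29, 61, 124] [38, 95, 126]
318 203 [39, 94, 125] [35, 74, 97]
318 204 [35, 74, 97] [26, 26, 26]
318 236 [30, 26, 26] [60, 38, 25]
318 237 [60, 38, 25] [107, 57, 24]
318 319 [120, 64, 27] [120, 96, 85]
318 320 [120, 96, 85] [119, 127, 140]
318 336 [132, 142, 157] [222, 231, 241]
318 340 [224, 233, 242] [141, 152, 168]
318 350 [132, 143, 157] [120, 90, 79]
318 351 [120, 90, 79] [83, 60, 46]
red [([321.2, 188.9], [307, 178, 28, 25, 481])]
[0.55983376 0.29393629 0.0915    ]
```

View pics/c4.png

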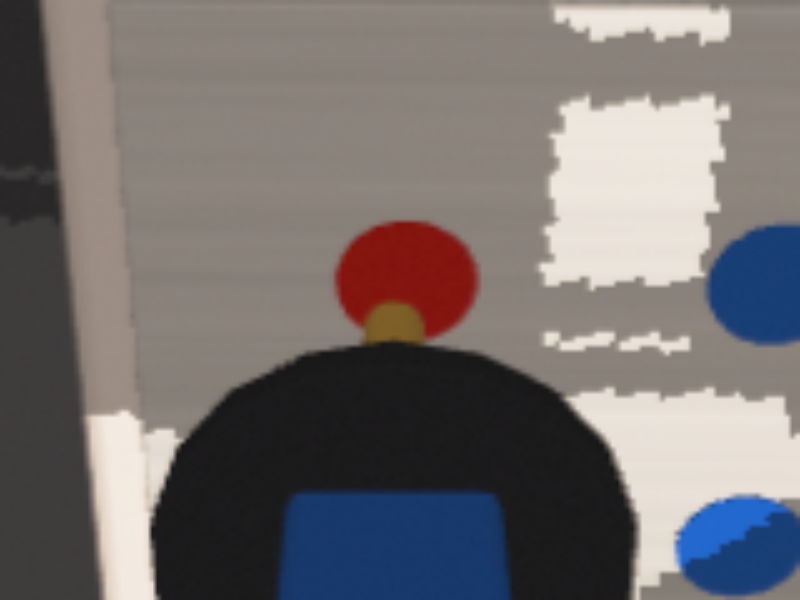

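```bash
python3 - <<'E'
from fit import *
m=camera_model("wrist");o=get_obs();x,e=fit(m,o,236.5,351,195.5,204);print(x)
R=Ro.from_euler('xyz',o["ee_rot"]);a=np.radians(x[0]);L=x[1]+.06
t=o["tool_pos"]+R.apply([L*np.sin(a),0,-.005+L*np.cos(a)]);print('tip',t,proj(m,t))
y=np.radians(-15.9);s=np.sin(np.radians(20));n=np.array([-s*np.cos(y),-s*np.sin(y),np.cos(np.radians(20))])
for z in(.084,.0865,.088):
    red=onz(m,(321.4,191),z);print(z,red,'hover-consistency',proj(m,[.562505,.29090,z]),'gap',(t-red)@n,'tool',totool(red-t))
E
```

```text
[21.03753185  0.05331003]
tip [0.56007367 0.29266314 0.09349133] [[319.1790113  195.50907131]]
0.084 [0.56165394 0.29056886 0.084     ] hover-consistency [[320.63151496 189.96532748]] gap 0.00963497225968282 tool [0.21 0.16 0.95]
0.0865 [0.56191309 0.29051561 0.0865    ] hover-consistency [[320.64992306 190.33309834]] gap 0.007375973853216769 tool [0.23 0.16 0.7 ]
0.088 [0.56206858 0.29048366 0.088     ] hover-consistency [[320.66112615 190.55692017]] gap 0.006020574809337081 tool [0.25 0.16 0.55]
```

```bash
cat > f.py <<'E'
from h import *
F=[];P=[];E_=[]
for i in range(8):
    w=snapshot("wrist");o=get_obs();F.append(o["wrist_force"]);P.append(o["tool_pos"]);E_.append(o["ee_rot"][1:])
n=np.array([-.329,.094,.940]);F=np.array(F)
print(o["time"],'F',F.mean(0).round(2),'std',F.std(0).round(2),'n.F',(F@n).mean().round(2),'P',np.mean(P,0).round(4),np.mean(E_,0).round(4));cv2.imwrite("pics/f.png",w)
E
python3 f.py
```

```text
16.025 F [ 0.04 -0.26 -1.03] std [0.29 0.34 0.39] n.F -1.01 P [0.5206 0.3034 0.1937] [-0.0004 -0.2728]
```

Call:
{"api": "servo_tool", "payload": {
  "targets": [
    [0.1,0.1,0.2,0],
    [0.2,0.2,0.4,0],
    [0.22,0.18,0.6,0],
    [0.25,0.18,0.75,0],
    [0.25,0.18,0.75,0],
    [0.25,0.18,0.75,0]
  ]
}}

```text
time: 16.77
tool_pos: [0.5225, 0.301, 0.186]
ee_rot: [-3.142, -0.0, -0.273]
wrist_force: [-0.2, -0.1, -1.2]
width: 0.0218
finger_force: 30.0
```

```bash
python3 f.py
```

```text
17.175 F [-0.12 -0.24 -1.58] std [0.38 0.42 0.33] n.F -1.47 P [0.5225 0.301  0.186 ] [-2.000e-04 -2.729e-01]
```

Call:
{"api": "servo_tool", "payload": {
  "targets": [
    [0.05,0,0.14,0],
    [0.1,0,0.28,0],
    [0.1,0,0.28,0],
    [0.1,0,0.28,0]
  ]
}}

```text
time: 17.68
tool_pos: [0.5235, 0.3007, 0.1831]
ee_rot: [3.141, 0.0, -0.273]
wrist_force: [0.9, -0.1, -2.1]
width: 0.0219
finger_force: 30.0
```

```bash
python3 f.py; python3 - <<'E'
from h import *
w=cv2.imread("pics/f.png");print(blobs(w,(0,150,60),(6,255,255),mn=20),[w[r,318].tolist() for r in range(190,206,1)])
E
```

```text
18.075 F [ 0.03  0.19 -1.27] std [0.44 0.35 0.56] n.F -1.18 P [0.5235 0.3007 0.1832] [-1.000e-04 -2.729e-01]
[([317.5, 193.8], [304, 184, 29, 22, 397])] [[16, 21, 131], [18, 22, 131], [15, 20, 131], [16, 21, 131], [16, 26, 130], [29, 61, 123], [39, 96, 127], [39, 96, 127], [39, 95, 127], [39, 95, 127], [38, 95, 127], [39, 95, 127], [38, 94, 125], [35, 75, 97], [24, 24, 24], [25, 25, 25]]
```

Call:
{"api": "servo_tool", "payload": {
  "targets": [
    [0.04,0,0.14,0],
    [0.08,0,0.28,0],
    [0.08,0,0.28,0],
    [0.08,0,0.28,0]
  ]
}}

```text
time: 18.58
tool_pos: [0.5242, 0.3005, 0.1804]
ee_rot: [3.142, -0.0, -0.273]
wrist_force: [0.1, -0.1, -1.5]
width: 0.022
finger_force: 30.0
```

```bash
cat >> f.py <<'E'
print(blobs(w,(0,150,60),(6,255,255),mn=20),[(r,*w[r,318].tolist()[1:]) for r in range(192,208)])
E
python3 f.py
```

```text
18.975 F [-0.09 -0.29 -1.2 ] std [0.52 0.45 0.31] n.F -1.13 P [0.5242 0.3005 0.1804] [-1.000e-04 -2.729e-01]
[([317.5, 195.1], [304, 186, 29, 20, 376])] [(192, 20, 129), (193, 20, 128), (194, 21, 128), (195, 39, 130), (196, 100, 135), (197, 94, 125), (198, 94, 124), (199, 93, 125), (200, 94, 125), (201, 94, 125), (202, 93, 123), (203, 74, 96), (204, 26, 26), (205, 25, 24), (206, 26, 26), (207, 25, 24)]
```

Call:
{"api": "servo_tool", "payload": {
  "targets": [
    [-0.2,0,-0.1,0],
    [-0.2,0,-0.1,0],
    [-0.16,0,0.05,0],
    [-0.11,0,0.2,0],
    [-0.11,0,0.2,0],
    [-0.11,0,0.2,0]
  ]
}}

```text
time: 19.73
tool_pos: [0.5232, 0.3008, 0.1785]
ee_rot: [-3.142, -0.0, -0.273]
wrist_force: [-0.2, 0.1, -0.5]
width: 0.0216
finger_force: 30.0
```

```bash
python3 f.py
```

```text
20.125 F [-0.08  0.25 -0.06] std [0.24 0.39 0.27] n.F -0.01 P [0.5232 0.3008 0.1784] [-1.000e-04 -2.729e-01]
[([317.6, 194.3], [303, 184, 30, 22, 430])] [(192, 21, 130), (193, 21, 129), (194, 20, 129), (195, 20, 129), (196, 37, 129), (197, 96, 128), (198, 94, 126), (199, 94, 125), (200, 95, 125), (201, 95, 126), (202, 93, 124), (203, 75, 97), (204, 24, 23), (205, 25, 24), (206, 25, 25), (207, 25, 26)]
```

Call:
{"api": "servo_tool", "payload": {
  "targets": [
    [0.04,0,0.11,0],
    [0.08,0,0.22,0],
    [0.12,0,0.32,0],
    [0.12,0,0.32,0],
    [0.12,0,0.32,0],
    [0.12,0,0.32,0]
  ]
}}

```text
time: 20.88
tool_pos: [0.5243, 0.3005, 0.1752]
ee_rot: [-3.142, -0.0, -0.273]
wrist_force: [-0.8, 0.0, 0.6]
width: 0.0215
finger_force: 30.0
```

```bash
python3 f.py; python3 - <<'E'
from fit import *
m=camera_model("wrist");o=get_obs();R=Ro.from_euler('xyz',o["ee_rot"]);a=np.radians(21.04)
g=o["tool_pos"]+R.apply([0,0,-.005]);z=R.apply([-np.sin(a),0,-np.cos(a)])
for p in(0,.002,.004,.006,.008):print(p,proj(m,g-(.1133-p)*z).round(1))
w=cv2.imread("pics/f.png");print([(r,*w[r,318].tolist()) for r in list(range(233,239))+list(range(348,354))])
E
```

```text
21.275 F [-0.84  0.2   1.12] std [0.55 0.38 0.43] n.F 1.35 P [0.5243 0.3005 0.1752] [-0.     -0.2728]
[([317.4, 195.9], [303, 187, 30, 19, 403])] [(192, 20, 129), (193, 22, 129), (194, 21, 129), (195, 21, 129), (196, 19, 128), (197, 21, 129), (198, 33, 129), (199, 78, 126), (200, 94, 125), (201, 94, 125), (202, 93, 124), (203, 73, 96), (204, 26, 25), (205, 24, 24), (206, 26, 25), (207, 26, 26)]
0 [[319.2 195.5]]
0.002 [[319.2 196.9]]
0.004 [[319.2 198.3]]
0.006 [[319.2 199.7]]
0.008 [[319.2 201.1]]
[(233, 27, 26, 27), (234, 29, 27, 28), (235, 29, 26, 27), (236, 59, 38, 25), (237, 105, 56, 23), (238, 105, 56, 23), (348, 130, 140, 155), (349, 130, 140, 155), (350, 119, 89, 78), (351, 82, 58, 45), (352, 62, 59, 60), (353, 59, 58, 62)]
```

Call:
{"api": "servo_tool", "payload": {
  "targets": [
    [0,0,0.05,0],
    [0,0,0.05,0],
    [0,0,0.05,0],
    [0,0,0.05,0]
  ]
}}

```text
time: 21.78
tool_pos: [0.5244, 0.3005, 0.1747]
ee_rot: [3.142, -0.0, -0.273]
wrist_force: [-1.3, 1.5, 1.0]
width: 0.0222
finger_force: 30.0
```

```bash
python3 f.py; python3 -c "
from bench import *
print(close_job())"
```

```text
22.175 F [-0.98  0.53  0.93] std [0.43 0.54 0.42] n.F 1.25 P [0.5244 0.3005 0.1747] [-2.000e-04 -2.729e-01]
[([317.4, 196.1], [303, 187, 30, 19, 403])] [(192, 20, 129), (193, 20, 129), (194, 19, 129), (195, 20, 129), (196, 19, 128), (197, 20, 129), (198, 25, 128), (199, 59, 119), (200, 95, 126), (201, 94, 125), (202, 93, 124), (203, 74, 96), (204, 25, 25), (205, 25, 26), (206, 25, 24), (207, 25, 24)]
the job is handed in; nothing more can be done
None
```

The job is handed in with the probe still held on the red dot: the keeper is swung about 65° clear, the tip is within about 1 mm of the dot's centre and pressed in roughly 5–6 mm of its 12 mm, and the probe is about 1° off square; no verdict came back.

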